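# Set the bench fume inlet's damper and start its fan

### The arm

A 6-joint arm with a two-finger parallel gripper is mounted at the origin on the work surface. World frame = base frame: x ahead of the robot, y to its left, z up, the work surface at z = 0. Lengths are in m, angles in rad, forces in N, time in s.
With the tool pointing down it reaches from about 0.3 to 0.875 m from the base axis. Payload 6.4 kg.
Tool frame: the origin (TCP) lies midway between the tips of the shut fingers; the grasp point (between the pads) lies 19 mm behind it; z points along the fingers, y is the line along which they close (so a half turn about z gives the same grasp; the last joint's range is limited). The gripper opens to 85 mm and grips with 20 to 120 N. Pads are 22 mm wide; open, the fingers measure 114 mm over their backs; the gripper's body (76 mm by 85 mm) begins 54 mm behind the grasp point. The pads swing forward as they close: fully open they stand 13 mm farther back than shut.
Start: joints at [-1.314, 0.181, 1.607, -0, 1.354, -0.206], TCP at [0.257, -0.515, 0.231] pointing down, gripper open.
Joint ranges: [-2.99, 2.99], [-0.89, 2.07], [0.3, 2.58], [-1.14, 4.28], [0, 2.63], [-3.12, 3.12]. Speed limits (rad/s): [2.57, 2.57, 3.01, 3.14, 3.14, 3.14].

### API

Orientations are given as a unit quaternion [w, x, y, z].
In Python, from bench import sensors, vision, ctrl gives the robot as it stands.
- The arm moves only by the tool carry_out, never from a script. Its argument "deltas" is text: rows parted by semicolons, each of 7 numbers parted by spaces: the shift along the tool's x, y, z in mm, then the turn, a rotation vector about the tool's x, y, z in rad, then the closure, from 0 (fully open) to 1 (shut). In form: tx ty tz ax ay az claw; .... A call has 1 to 12 rows; each row is the pose to reach, as a shift and turn from the pose commanded when the call began, along the tool's axes at that moment; what a row does not reach only later rows make up. A row lasts 1/8 s, in which the tool goes at most 62.5 mm and 10.7 degrees, less where a joint would pass 70% of its speed; a pose out of reach is approached as far as the arm can. A call with a gripper value outside its range is refused whole. The fingers move at their own pace and stop on an object; the grip force is fixed at half the most. Time passes only in rows, so rows that repeat a pose let the fingers close. It gives the time, the measured TCP pose, the force, the opening and the grip force at its end, in the units of the state.
- sensors.get_obs(): the state, without advancing time (a new reading comes with each control period).
- vision.camera(name): name is "scene" or "top"; returns the picture (420x560x3 uint8, blue, green, red); there is no depth.
- vision.camera_model(name): a dict with "K" (3x3 intrinsics, pixels), "k1" (the pictures are not rectified: a ray, as slopes to the right and down, at radius r is drawn at 1 + k1 r^2 times it, then the intrinsics apply), "extrinsics" (4x4, takes a point from world to camera coordinates). Camera axes: x right, y down, z forward; pixel columns grow to the right and rows downward; lengths in m; the calibration is good to about 2 mm. A picture is of the moment at which its call begins. camera_model takes no time and is no camera call.
- ctrl.hand_in(): hands the job in; it is judged then, once.
The state is a dict: "time_s": time; "q": joint angles; "dq": joint speeds; "joint_efforts": joint torques, N m; "eef_pos": TCP position; "eef_rot": TCP orientation; "wrist_force": force on the tool from outside, world axes, zero at the start; "torque": the same for the moment, N m; "opening": opening from 0.0 (shut) to 1.0 (fully open); "grasp_force": force on a finger pad.
Only numpy, scipy, OpenCV 4.12 (cv2) and the standard library are available. Lean on these libraries where they do the work, as an engineer would, in place of code of your own. Each camera call takes 0.05 s, during which the arm holds its last target. There are 200 camera calls.

### The job

Put the fume inlet in the bench into service: gently push its damper lever round until the lever's pointer stands on the long, broad mark of the scale, then press the fan switch's button fully down and let it go. Only push with the fingertips or the outside of the fingers: never pinch or force the lever, and leave the solder spool, the iron stand and the dish of screws where they are.

Things in the scene. Friction and masses are not known exactly. Their poses are not given: they have to be found in the camera images.
- damper: The fume inlet with its damper. Origin on the upright turning axis of the ring and lever, at bench height; its x axis is where the lever points when joint ring is 0. The inlet is a round metal stub (flange 176 mm across, 8 mm high) fixed in the bench, with a dark steel ring 136 mm across on top, 50 to 80 mm above the bench, highest part of the inlet except the handle.
- ring (a joint): Angle of the ring with its lever about the upright axis, rad; grows anticlockwise seen from above; stops at -0.85 and 0.85. It has dry friction (about 3 N at the handle) and stays where it is left. It starts on the clockwise side of the long mark, between -0.78 and -0.45.
- handle (a point): Centre of the top of the lever's handle: an upright round black peg, 16 mm across, 118 mm from the axis, from 60 to 106 mm above the bench, standing on a flat radial steel arm 16 mm wide whose top is 60 mm above the bench. The handle is pushed sideways, along its circle about the axis.
- pointer (a point): Tip of the small steel pointer at the outer end of the lever arm, 140 mm from the axis on the line from the axis through the handle, 53 mm above the bench.
- mark (a point): Point on the long, broad mark (44 x 5 mm, radial) of the scale, 140 mm from the axis, 44 mm above the bench. All other marks are 22 x 2 mm. The long mark lies 0.35 to 1.38 rad anticlockwise (seen from above) of the lever's start.
- switch: The fan switch: a grey box 90 x 90 x 45 mm fixed on the bench with one round black button in a low steel collar on the middle of its top; origin at the centre of its underside.
- fan_top (a point): Centre of the top of the fan's push button, 36 mm across, facing up, 67 mm above the bench when released, 10 mm above its collar.
- fan (a joint): Travel of the fan button, m: 0 released, 0.006 fully down; springs back; about 5 N when fully down. It counts as pressed past 0.0045.
- spool: Solder spool, blue flanges 60 mm across, 54 mm high, standing loose; origin at the centre of its underside.
- stand: Loose soldering-iron stand: dark block 75 x 120 x 22 mm with a wire coil up to 82 mm high; origin at the centre of its underside. The stand and the fan switch are to the left and right of the inlet, either way round.
- dish: Loose round steel dish of screws, 136 mm across, 28 mm high; origin at the centre of its underside.
- scale: The scale: a flat white-painted metal arc plate below the lever, fixed, outer radius 165 mm, top 44 mm above the bench, with black radial marks every 0.2 rad. Origin on the damper's axis at bench height; its x axis runs through the long mark. Its angle about the axis differs each time.
Not all that is in view belongs to the job. Leave any blue look-alike of the damper alone.

How it is judged:
On the way, in this order (a step that is already met when the one before it is completed fails the run):
1. the lever's pointer stands still on the long mark (within 6 mm) (horizontal distance between pointer and mark below 0.006 m and velocity of joint ring between -0.03 and 0.03 rad/s), for 0.2 s.
2. the fan button is pressed down while the pointer is on the long mark (value of joint fan above 0.0045 m and horizontal distance between pointer and mark below 0.006 m), for 0.05 s.
At the end, for the whole second after the job is handed in: The pointer rests within 6 mm of the long mark (measured at 140 mm from the axis), the fan button has been pressed after that and is up again, and spool, stand and dish are within 15 mm of where they began (all of step 1 and value of joint fan below 0.0015 m and distance of each of spool, stand, dish from where it was at the start of the episode below 0.015 m); the robot touches nothing.
It fails at once if the spool, the stand or the dish is moved or lifted (over 15 mm) (distance of any of spool, stand, dish from where it was at the start of the episode above 0.015 m).
It fails at once if the damper or its lever is pinched or forced (contact force over 30 N) (contact force between the fingers and damper above 30 N).
It also fails if it takes over 51 s, if anything falls off the work surface, if the arm or the gripper's body presses on something with over 40 N, if the wrist force passes 120 N, or if a joint passes its speed limit or range.

## Working session

There is one attempt and no reset: what is moved stays moved. The work goes in short steps, Python scripts to look and compute and a tool call to move; the robot and the scene stay as the last step left them, time stands still between calls to the robot, and variables do not carry over. Pictures are saved under pics/ and viewed, at most 10 in all, crops included, and the job is handed in when it is done.

Besides the shell and the picture viewer there is one more tool, called after "Emit:" in YAML: its name, and indented under it one key for each argument. carry_out: Moves the arm, as the interface text tells. Its arguments: {"type":"object","properties":{"deltas":{"type":"string"}},"required":["deltas"]}

```bash
mkdir -p pics; cat > h.py <<'E'
import numpy as np, cv2
from bench import sensors, vision, ctrl
def ray(name,u,v):
    m=vision.camera_model(name);K=np.array(m["K"]);E=np.array(m["extrinsics"])
    d=np.array([(u-K[0,2])/K[0,0],(v-K[1,2])/K[1,1]]);s=d.copy()
    for _ in range(30): s=d/(1+m["k1"]*(s@s))
    R=E[:3,:3];return -R.T@E[:3,3],R.T@np.r_[s,1]
def at(name,u,v,z):
    c,d=ray(name,u,v);return c+d*(z-c[2])/d[2]
def px(name,p):
    m=vision.camera_model(name);K=np.array(m["K"]);E=np.array(m["extrinsics"])
    q=E[:3,:3]@np.array(p)+E[:3,3];s=q[:2]/q[2];s=s*(1+m["k1"]*(s@s))
    return np.array([K[0,0]*s[0]+K[0,2],K[1,1]*s[1]+K[1,2]])
E
python3 - <<'E'
from h import *
t=vision.camera("top");s=vision.camera("scene")
cv2.imwrite("pics/t0.png",cv2.resize(t,(800,600),interpolation=cv2.INTER_CUBIC));cv2.imwrite("pics/s0.png",s);cv2.imwrite("t_raw.png",t)
print(vision.camera_model("top"),ray("scene",280,210)); o=sensors.get_obs();print(o)
E
```

```text
{'K': array([[383.08315411,   0.        , 279.9525171 ],
       [  0.        , 383.08315411, 204.3055212 ],
       [  0.        ,   0.        ,   1.        ]]), 'k1': -0.10401546549925969, 'extrinsics': array([[ 0.02318369, -0.99921839, -0.03201746,  0.00278922],
       [-0.99745726, -0.02096025, -0.06811522,  0.50752362],
       [ 0.06739089,  0.03351521, -0.99716358,  0.89439393],
       [ 0.        ,  0.        ,  0.        ,  1.        ]])} (array([0.99014304, 0.55916385, 1.15615212]), array([-0.36084393, -0.40995471, -0.83789898]))
{'time_s': 0.1, 'q': array([-1.31430521e+00,  1.81508568e-01,  1.60789643e+00, -9.14997978e-06,
        1.35382979e+00, -2.06256225e-01]), 'dq': array([-2.88734880e-04, -9.17777246e-04, -2.39868447e-03, -9.55980832e-05,
       -9.84050257e-04,  5.14867690e-04]), 'joint_efforts': array([ 4.32162033e-04, -4.45876050e+01, -3.52235949e+01, -2.90299768e-04,
        4.15331204e-03,  2.23259235e-06]), 'eef_pos': array([ 0.25658974, -0.51401139,  0.23045634]), 'eef_rot': array([-8.20693526e-04,  9.73351756e-01,  2.29315690e-01, -2.50863897e-05]), 'wrist_force': array([ 0.67108366,  0.00272957, -0.18631385]), 'torque': array([-0.00804678,  0.03967365,  0.02650586]), 'grasp_force': 0.0, 'opening': 1.0044802559404364}
```

View pics/t0.png

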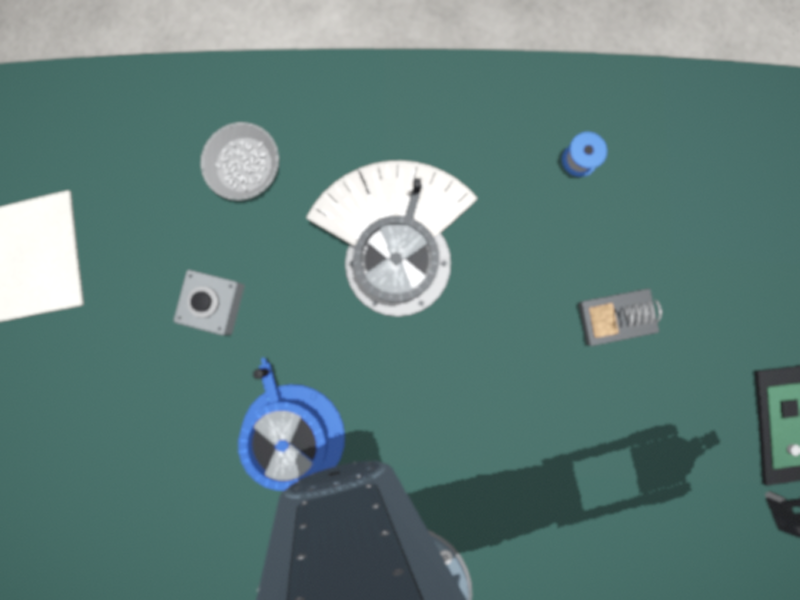

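View pics/s0.png

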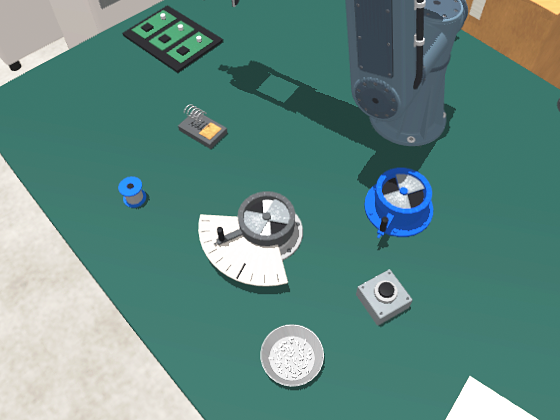

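The grey damper is at about (397,258) in the enlarged top view and has the steel ring and white scale, so it is the one meant. The blue one at (290,435) is the look-alike. The long mark seems to be near (365,183), the switch button at (202,301), the dish at (240,161), the spool at (585,152) and the stand at (620,317). I'll enlarge a crop to confirm.

```bash
python3 - <<'E'
from h import *
t=cv2.imread("t_raw.png")
c=t[105:225,205:345];cv2.imwrite("pics/c1.png",cv2.resize(c,None,fx=5,fy=5,interpolation=cv2.INTER_CUBIC))
s=cv2.imread("pics/s0.png");c=s[185:305,190:310];cv2.imwrite("pics/c2.png",cv2.resize(c,None,fx=5,fy=5,interpolation=cv2.INTER_CUBIC))
E
```

```text
(no output)
```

View pics/c1.png

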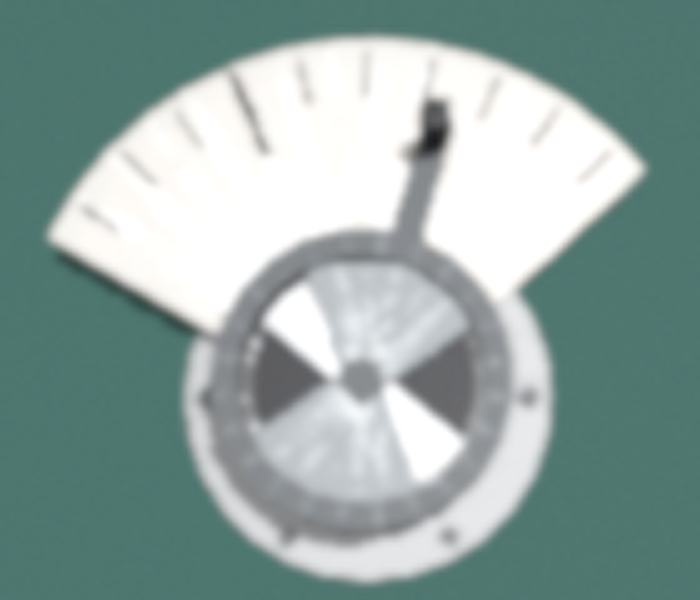

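View pics/c2.png

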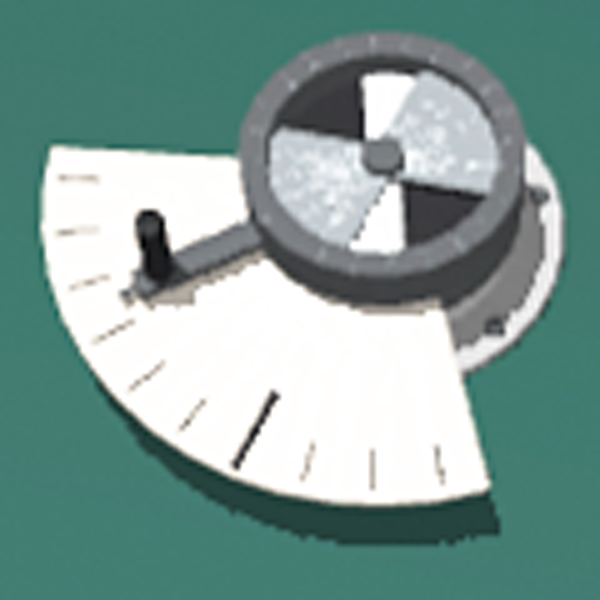

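```bash
python3 - <<'E'
from h import *
from scipy.optimize import least_squares as ls
T=lambda x,y,z:at("top",205+(x+.5)/5-.5,105+(y+.5)/5-.5,z)
S=lambda x,y,z:at("scene",190+(x+.5)/5-.5,185+(y+.5)/5-.5,z)
def fit(P,r): 
    P=np.array(P);f=ls(lambda c:np.hypot(*(P[:,:2]-c).T)-r,P[:,:2].mean(0)-[.1,0]);return f.x,f.fun.round(4)
print("arcT",fit([T(47,235,.044),T(370,36,.044),T(647,170,.044)],.165))
print("arcS",fit([S(50,147,.044),S(490,488,.044),S(370,505,.044),S(45,220,.044)],.165))
print("ringT",fit([T(217,378,.08),T(511,378,.08),T(364,229,.08)],.068))
print("ringS",fit([S(240,150,.08),S(525,150,.08),S(385,33,.08),],.068))
print("flT",fit([T(183,395,.008),T(553,395,.008),T(368,582,.008)],.088))
c=fit([T(47,235,.044),T(370,36,.044),T(647,170,.044)],.165)[0]
for n,f,a,b,h,p,g in(("T",T,(233,72),(266,150),(437,103),(435,95),T(362,380,.08)),("S",S,(236,466),(275,393),(149,217),(127,296),S(383,157,.08))):
    a=f(*a,.044);b=f(*b,.044);h=f(*h,.106);p=f(*p,.053)
    d=a-b;print(n,"mark",a[:2],b[:2],np.linalg.norm(d),"dir",np.arctan2(d[1],d[0]),"handle",h[:2],"ptr",p[:2],"hub",g[:2])
    for q in(a,b,h,p): e=q[:2]-c;print(np.hypot(*e).round(4),np.arctan2(e[1],e[0]).round(4))
# switch, dish
print("btn",at("top",202*.7,301*.7,.067)[:2],at("scene",386,290,.067)[:2],"dish",at("top",240*.7,161*.7,.028)[:2])
print("blue",at("top",260*.7,372*.7,.1)[:2],"spool",at("top",588*.7,149*.7,.054)[:2])
E
```

```text
arcT (array([0.56000224, 0.02026277]), array([ 0.0003, -0.0004,  0.0004]))
arcS (array([0.56116675, 0.02079998]), array([ 0.0013, -0.    ,  0.0004, -0.0013]))
ringT (array([0.55608981, 0.01899545]), array([-0.0024, -0.0024,  0.0001]))
ringS (array([0.55999678, 0.02037528]), array([-0.0005, -0.0005,  0.    ]))
flT (array([0.55580552, 0.01996559]), array([0.0015, 0.0015, 0.0001]))
T mark [0.70633114 0.08584294] [0.66878806 0.06906155] 0.04112295631081072 dir 0.420348173746919 handle [ 0.67523084 -0.01130237] ptr [ 0.69385267 -0.00995684] hub [0.55586455 0.01970517]
0.1604 0.4213
0.1192 0.4217
0.1195 -0.2674
0.1372 -0.222
S mark [0.70705088 0.08555684] [0.66991431 0.06891649] 0.04069429863028527 dir 0.4212605022826456 handle [ 0.67259766 -0.01117915] ptr [ 0.69125825 -0.01295717] hub [0.56211129 0.02325343]
0.1609 0.4179
0.1202 0.4167
0.1169 -0.2723
0.1354 -0.2479
btn [0.48248552 0.33167033] [0.48949931 0.33895934] dish [0.72599547 0.29354544]
blue [0.37473656 0.22196766] spool [ 0.74659598 -0.29089029]
```

Emit:
carry_out:
  deltas: "598 -217 0 0 0 0 1;598 -217 0 0 0 0 1;598 -217 0 0 0 0 1;598 -217 0 0 0 0 1;598 -217 0 0 0 0 1;598 -217 0 0 0 0 1;598 -217 0 0 0 0 1;598 -217 0 0 0 0 1;598 -217 0 0 0 0 1;598 -217 0 0 0 0 1;598 -217 0 0 0 0 1;598 -217 0 0 0 0 1"

```text
time_s: 1.6
eef_pos: [0.6947, -0.0528, 0.2303]
eef_rot: [-0.0, 0.973, 0.23, -0.001]
wrist_force: [-0.0, -0.1, -0.6]
opening: -0.001
grasp_force: 0.0
```

Emit:
carry_out:
  deltas: "0 0 50 0 0 0 1;0 0 100 0 0 0 1;0 0 130 0 0 0 1;0 0 150 0 0 0 1;0 -8 150 0 0 0 1;0 -16 150 0 0 0 1;0 -18 150 0 0 0 1;0 -18 150 0 0 0 1"

```text
time_s: 2.6
eef_pos: [0.6876, -0.037, 0.0827]
eef_rot: [0.0, 0.973, 0.23, 0.001]
wrist_force: [0.5, -0.1, 0.4]
opening: -0.002
grasp_force: 0.0
```

```bash
python3 - <<'E'
from h import *
s=vision.camera("scene");c=s[150:300,180:320];cv2.imwrite("pics/c3.png",cv2.resize(c,None,fx=4,fy=4,interpolation=cv2.INTER_CUBIC))
o=sensors.get_obs();print(o["eef_pos"],o["wrist_force"])
# waypoints: tool deltas from present pose along peg circle
c=np.array([.5605,.0205]);P=lambda a:c+.118*np.array([np.cos(a),np.sin(a)])
R=np.array([[.895,.446],[.446,-.895]])
for a in np.arange(-.268,.45,.06): print(round(a,3),(1000*R@(P(a)-P(-.268))).round(1))
print((1000*R@(P(.42)-P(-.268))).round(1))
E
```

```text
[ 0.68746374 -0.03715127  0.08237474] [ 0.79328494 -0.8493301   0.19501066]
-0.268 [0. 0.]
-0.208 [ 4.6 -5.4]
-0.148 [  8.8 -11.1]
-0.088 [ 12.7 -17. ]
-0.028 [ 16.2 -23.2]
0.032 [ 19.3 -29.5]
0.092 [ 22.1 -36. ]
0.152 [ 24.5 -42.7]
0.212 [ 26.4 -49.5]
0.272 [ 28.  -56.4]
0.332 [ 29.1 -63.4]
0.392 [ 29.8 -70.4]
[ 30.  -73.7]
```

View pics/c3.png

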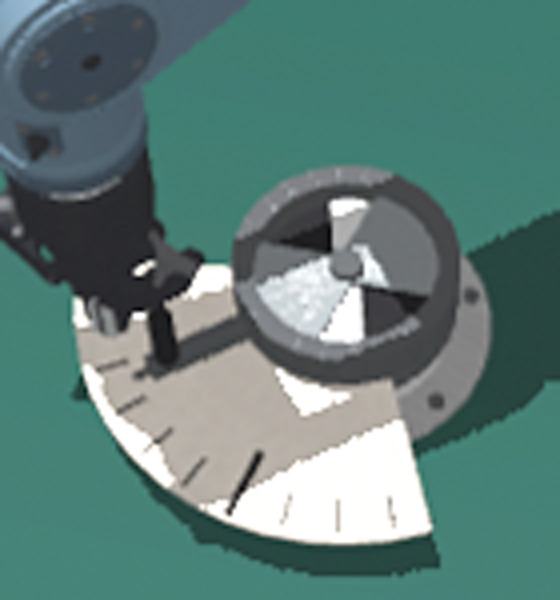

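The fingers stand beside the handle at about (160,335) in the crop, on its clockwise side. The long mark runs from (230,512) to (262,452). I'll push gently along the circle and stop short of the mark.

Emit:
carry_out:
  deltas: "0 -2 0 0 0 0 1;0 -4 0 0 0 0 1;0 -6 0 0 0 0 1;2 -9 0 0 0 0 1;5 -12 0 0 0 0 1;7 -16 0 0 0 0 1;9 -19 0 0 0 0 1;12 -23 0 0 0 0 1;14 -27 0 0 0 0 1;16 -30 0 0 0 0 1;18 -34 0 0 0 0 1;19 -37 0 0 0 0 1"

```text
time_s: 4.15
eef_pos: [0.6895, 0.0039, 0.0821]
eef_rot: [0.001, 0.973, 0.229, 0.002]
wrist_force: [6.9, -3.8, -1.1]
opening: -0.002
grasp_force: 3.0
```

Emit:
carry_out:
  deltas: "2 -5 0 0 0 0 1;3 -9 0 0 0 0 1;5 -14 0 0 0 0 1;6 -18 0 0 0 0 1;7 -22 0 0 0 0 1;8 -26 0 0 0 0 1;9 -30 0 0 0 0 1;10 -33 0 0 0 0 1;10 -35 0 0 0 0 1;10 -36 0 0 0 0 1;10 -36 0 0 0 0 1"

```text
time_s: 5.52
eef_pos: [0.6801, 0.0411, 0.0813]
eef_rot: [-0.0, 0.973, 0.229, -0.0]
wrist_force: [2.6, -1.9, 2.2]
opening: -0.001
grasp_force: 1.5
```

```bash
python3 - <<'E'
from h import *
s=vision.camera("scene");c=s[185:305,190:310];cv2.imwrite("pics/c4.png",cv2.resize(c,None,fx=5,fy=5,interpolation=cv2.INTER_CUBIC))
o=sensors.get_obs();print(o["eef_pos"],o["wrist_force"])
E
```

```text
[0.68003766 0.04101895 0.08119454] [ 2.759059   -2.13703754  2.04707529]
```

View pics/c4.png

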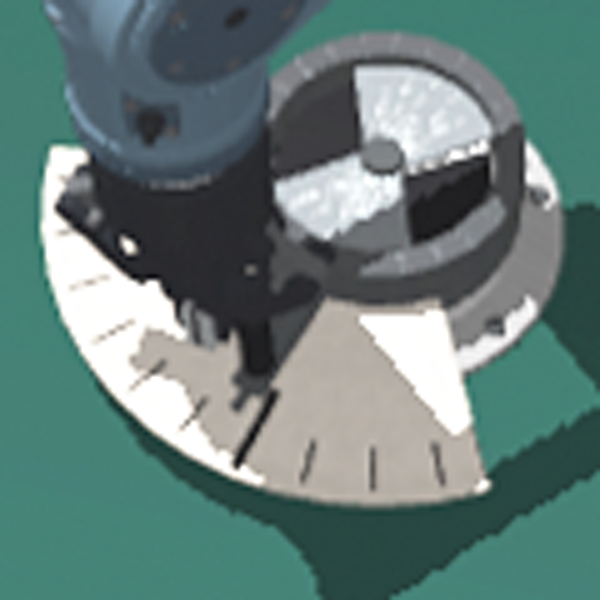

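The pointer tip is near (238,408), just short of the long mark, which runs from (236,466) to (275,393).

```bash
python3 - <<'E'
from h import *
c=np.array([.5605,.0205])
for u,v in((238,408),(236,405),(240,410)):
    e=at("scene",190+(u+.5)/5-.5,185+(v+.5)/5-.5,.053)[:2]-c;print(np.hypot(*e),np.arctan2(e[1],e[0]))
for a in(.3,.32,.34,.36,.42): # predicted pointer px for angle
    print(a,(px("scene",[*(c+.14*np.array([np.cos(a),np.sin(a)])),.053])+.5-[190,185])*5-.5)
E
```

```text
0.13773883016443145 0.34756150073270375
0.13685412766344776 0.3359487756772873
0.13819759321703007 0.35716919597865526
0.3 [223.13696119 405.53417125]
0.32 [228.28092234 408.27961421]
0.34 [233.49708692 410.93297231]
0.36 [238.78316544 413.49282891]
0.42 [255.03730965 420.59790304]
```

Emit:
carry_out:
  deltas: "0 -2 0 0 0 0 1;0 -4 0 0 0 0 1;0 -6 0 0 0 0 1;0 -7 0 0 0 0 1;0 -8 0 0 0 0 1;0 -8 0 0 0 0 1;0 -8 0 0 0 0 1"

```text
time_s: 6.45
eef_pos: [0.6764, 0.0483, 0.0811]
eef_rot: [-0.0, 0.973, 0.229, -0.0]
wrist_force: [2.6, -0.6, -0.0]
opening: -0.005
grasp_force: 1.1
```

Emit:
carry_out:
  deltas: "0 3 0 0 0 0 1;0 12 0 0 0 0 1;0 25 0 0 0 0 1;0 25 -40 0 0 0 1;0 25 -90 0 0 0 1;0 60 -110 0 0 0 1;-30 120 -110 0 0 0 1;-30 150 -110 0 0 0 1;-30 150 -110 0 0 0 1"

```text
time_s: 7.58
eef_pos: [0.7171, -0.1035, 0.191]
eef_rot: [0.0, 0.974, 0.227, -0.0]
wrist_force: [0.5, -0.3, -0.4]
opening: 0.0
grasp_force: 0.0
```

```bash
python3 - <<'E'
from h import *
t=vision.camera("top");s=vision.camera("scene")
a=cv2.resize(s[200:290,190:270],None,fx=5,fy=5,interpolation=cv2.INTER_CUBIC);b=cv2.resize(t[105:195,205:285],None,fx=5,fy=5,interpolation=cv2.INTER_CUBIC)
cv2.imwrite("pics/c5.png",np.hstack([a,b[:, :400]]))
o=sensors.get_obs();print(o["eef_pos"],o["wrist_force"])
# button
cv2.imwrite("pics/c6.png",np.hstack([cv2.resize(s[260:330,350:420],(400,400),interpolation=cv2.INTER_CUBIC),cv2.resize(t[185:240,115:170],(400,400),interpolation=cv2.INTER_CUBIC)]))
E
```

```text
[ 0.71657622 -0.09999434  0.1907694 ] [ 0.14050368 -0.67075588 -0.33852195]
```

View pics/c5.png

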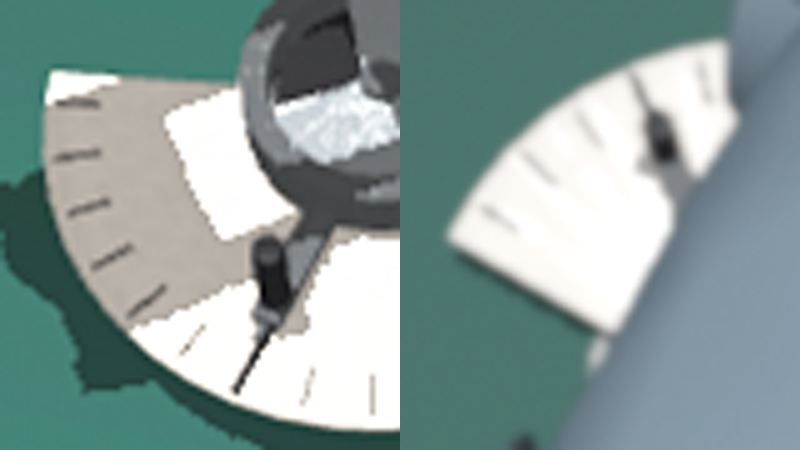

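View pics/c6.png

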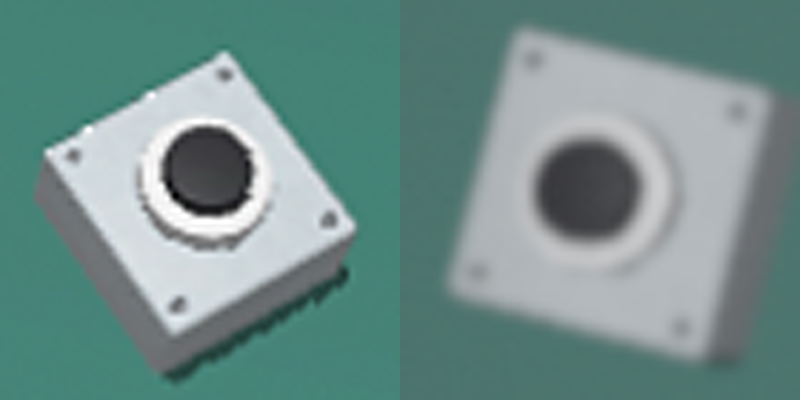

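The pointer now lies over the inner end of the long mark in both views. I'll check the angle with the handle top at (267,243) in the left crop and (257,118) in the right one, and work out the button's position from its centre at (208,170) left and (187,190) right.

```bash
python3 - <<'E'
from h import *
c=np.array([.5605,.0205])
S=lambda x,y:(190+(x+.5)/5-.5,200+(y+.5)/5-.5)
T=lambda x,y:(205+(x+.5)/5-.5,105+(y+.5)/5-.5)
for n,p,z in(("scene",S(267,243),.106),("scene",S(262,331),.053),("top",T(257,118),.106)):
    e=at(n,*p,z)[:2]-c;print(n,np.hypot(*e),np.arctan2(e[1],e[0]))
for a in(.38,.42,.46):
    h=[*(c+.118*np.array([np.cos(a),np.sin(a)])),.106];q=[*(c+.14*np.array([np.cos(a),np.sin(a)])),.053]
    print(a,(px("scene",h)+.5-[190,200])*5-.5,(px("scene",q)+.5-[190,200])*5-.5,(px("top",h)+.5-[205,105])*5-.5)
b1=at("scene",350+208*70/400,260+170*70/400,.067);b2=at("top",115+187*55/400,185+190*55/400,.067)
print(b1,b2);b=(b1+b2)/2
o=sensors.get_obs();w,x,y,z=o["eef_rot"]
from scipy.spatial.transform import Rotation as R
print("tool delta",1000*R.from_quat([x,y,z,w]).inv().apply(b-o["eef_pos"]),o["eef_pos"])
E
```

```text
scene 0.11493943681166105 0.39965136957151354
scene 0.13202993382559497 0.41721612756938503
top 0.11676321840927881 0.4135947980727165
0.38 [259.22502438 246.51613592] [244.13682257 340.95781219] [264.35951816 112.15424238]
0.42 [268.6842301  250.44551277] [255.03730965 345.59790304] [254.35702367 116.12939654]
0.46 [278.34879053 254.03903453] [266.17899796 349.84321269] [244.51828354 120.49270066]
[0.48840168 0.33915426 0.067     ] [0.48146689 0.33327636 0.067     ]
tool delta [ -13.03622137 -493.59364188  124.3023882 ] [ 0.71657622 -0.09999434  0.1907694 ]
```

Emit:
carry_out:
  deltas: "-13 -495 0 0 0 0 1;-13 -495 0 0 0 0 1;-13 -495 0 0 0 0 1;-13 -495 0 0 0 0 1;-13 -495 0 0 0 0 1;-13 -495 0 0 0 0 1;-13 -495 0 0 0 0 1;-13 -495 0 0 0 0 1;-13 -495 0 0 0 0 1;-13 -495 0 0 0 0 1;-13 -495 0 0 0 0 1;-13 -495 0 0 0 0 1"

```text
time_s: 9.18
eef_pos: [0.4849, 0.3366, 0.1913]
eef_rot: [0.0, 0.974, 0.228, -0.0]
wrist_force: [-0.1, 1.3, -0.2]
opening: 0.002
grasp_force: 0.0
```

Emit:
carry_out:
  deltas: "0 0 40 0 0 0 1;0 0 80 0 0 0 1;0 0 100 0 0 0 1;0 0 110 0 0 0 1;0 0 115 0 0 0 1;0 0 115 0 0 0 1"

```text
time_s: 9.93
eef_pos: [0.4848, 0.3379, 0.0771]
eef_rot: [-0.0, 0.973, 0.229, 0.001]
wrist_force: [0.4, 0.3, -0.0]
opening: 0.003
grasp_force: 0.0
```

Emit:
carry_out:
  deltas: "0 0 4 0 0 0 1;0 0 8 0 0 0 1;0 0 11 0 0 0 1;0 0 13 0 0 0 1;0 0 15 0 0 0 1;0 0 15 0 0 0 1;0 0 15 0 0 0 1"

```text
time_s: 10.8
eef_pos: [0.4843, 0.3378, 0.0616]
eef_rot: [-0.0, 0.973, 0.229, 0.0]
wrist_force: [-0.3, 0.8, 4.1]
opening: -0.003
grasp_force: 2.2
```

Emit:
carry_out:
  deltas: "0 0 1 0 0 0 1;0 0 2 0 0 0 1;0 0 2 0 0 0 1;0 0 2 0 0 0 1"

```text
time_s: 11.3
eef_pos: [0.4844, 0.3378, 0.0609]
eef_rot: [-0.0, 0.973, 0.229, 0.0]
wrist_force: [-4.7, -2.3, 14.5]
opening: -0.001
grasp_force: 7.7
```

The force has risen to 14.5 N, so the button is on its stop. I'll release it.

Emit:
carry_out:
  deltas: "0 0 -5 0 0 0 1;0 0 -20 0 0 0 1;0 0 -60 0 0 0 1;0 0 -110 0 0 0 1;0 0 -140 0 0 0 1;0 120 -140 0 0 0 1;0 120 -140 0 0 0 1;0 120 -140 0 0 0 1;0 120 -140 0 0 0 1;0 120 -140 0 0 0 1"

```text
time_s: 12.55
eef_pos: [0.537, 0.2314, 0.1992]
eef_rot: [-0.0, 0.973, 0.23, -0.0]
wrist_force: [0.4, -0.2, -0.0]
opening: -0.002
grasp_force: 0.0
```

```bash
python3 - <<'E'
from h import *
s=vision.camera("scene")
cv2.imwrite("pics/s9.png",cv2.resize(s[170:330,180:420],None,fx=3.3,fy=3.3,interpolation=cv2.INTER_CUBIC))
E
```

```text
(no output)
```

View pics/s9.png

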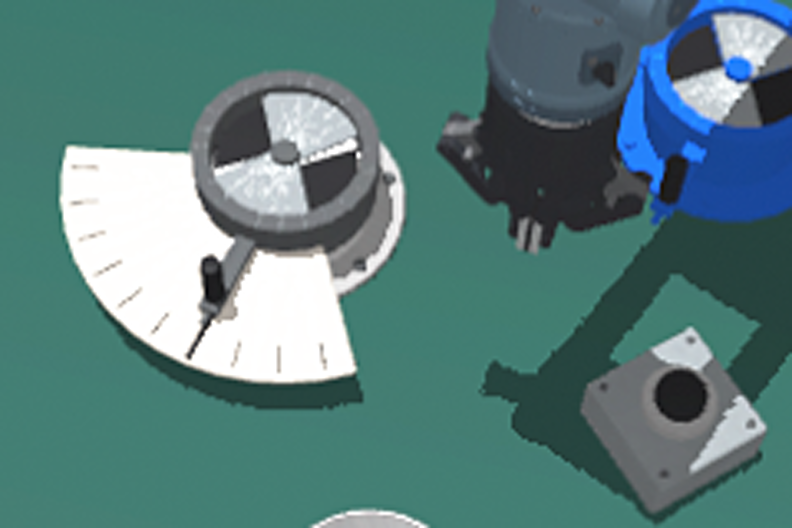

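The pointer sits on the long mark at about (208,318), the button at (682,395) is up, and the arm touches nothing.

```bash
python3 -c "
from bench import ctrl;print(ctrl.hand_in())"
```

```text
the job is handed in; nothing more can be done
None
```

The lever's pointer is on the long mark by my camera measurements, the fan button was pressed to its stop and released, and the job is handed in; the hand-in gave no verdict.

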